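# Clamp a jar on the bench shaker

### The arm

A 6-joint arm with a two-finger parallel gripper is mounted at the origin on the work surface. World frame = base frame: x ahead of the robot, y to its left, z up, the work surface at z = 0. Lengths are in m, angles in rad, forces in N, time in s.
With the tool pointing down it reaches from about 0.275 to 0.825 m from the base axis. Payload 4.9 kg.
Tool frame: the origin (TCP) lies midway between the tips of the shut fingers; the grasp point (between the pads) lies 19 mm behind it; z points along the fingers, y is the line along which they close (so a half turn about z gives the same grasp; the last joint's range is limited). The gripper opens to 85 mm and grips with 20 to 120 N. Pads are 22 mm wide; open, the fingers measure 114 mm over their backs; the gripper's body (76 mm by 85 mm) begins 54 mm behind the grasp point. The pads swing forward as they close: fully open they stand 13 mm farther back than shut.
Start: joints at [-1.273, 0.326, -0.193, 1.052, 0, 1.437], TCP at [0.23, -0.5, 0.231] pointing down, gripper open.
Joint ranges: [-2.65, 2.65], [-0.97, 1.79], [-1.3, 1.35], [-1.93, 2.1], [-1.47, 1.37], [-3.14, 3.14]. Speed limits (rad/s): [2.57, 2.57, 3.14, 3.14, 3.14, 3.14].

### API

Orientations are given as a unit quaternion [x, y, z, w].
In Python, from rig import observe, read_camera, camera_params, sign_off gives the robot as it stands. The module is installed in compiled form; this text tells all that it offers.
- The arm moves only by the tool play_rows, never from a script. Its argument "moves" is a list of rows, each a list of 2 entries, a list of its own where there are three numbers: the shift along the tool's x, y, z in mm, then the turn about the tool's z in rad. In form: [[[x, y, z], twist], ...]. A call has 1 to 10 rows; each row is the pose to reach, as a shift and turn from the pose commanded when the call began, along the tool's axes at that moment; what a row does not reach only later rows make up. A row lasts 1/12 s, in which the tool goes at most 41.7 mm and 7.16 degrees, less where a joint would pass 70% of its speed; a pose out of reach is approached as far as the arm can. A call with a gripper value outside its range is refused whole. "grip" is the finger opening in mm, from 0 to 85.4, set as the call begins (left out, the last holds). The fingers move at their own pace and stop on an object; "squeeze" is the grip in N (left out, the last holds). Time passes only in rows, so rows that repeat a pose let the fingers close. It gives the time, the measured TCP pose, the force, the opening and the grip force at its end, in the units of the state.
- observe(): the state, without advancing time (a new reading comes with each control period).
- read_camera(name): name is "scene" or "top"; returns (picture, depth): 420x560x3 uint8, blue, green, red; 420x560 float32, m along the optical axis (not along the pixel's ray), 0 where there is no reading.
- camera_params(name): a dict with "fx", "fy", "cx", "cy" (pixels), "world_to_cam" (4x4, takes a point from world to camera coordinates). Camera axes: x right, y down, z forward; pixel columns grow to the right and rows downward; lengths in m; the calibration is good to about 2 mm. A picture is of the moment at which its call begins. camera_params takes no time and is no camera call.
- sign_off(): hands the job in; it is judged then, once.
The state is a dict: "time": time; "joints": joint angles; "qd": joint speeds; "effort": joint torques, N m; "ee_pos": TCP position; "tcp_rot": TCP orientation; "ft_force": force on the tool from outside, world axes, zero at the start; "ft_torque": the same for the moment, N m; "finger_gap": opening from 0.0 (shut) to 1.0 (fully open); "finger_force": force on a finger pad.
Only numpy, scipy, OpenCV 4.12 (cv2) and the standard library are available. Lean on these libraries where they do the work, as an engineer would, in place of code of your own. Each camera call takes 0.05 s, during which the arm holds its last target. There are 200 camera calls.

### The job

Secure the jar on the shaker: slide the movable clamp jaw along its track, gently, until the jar is snug between the jaw and the stop plate, then lay the long retaining bar across the two over the jar, resting level in both top slots with its handle about midway between the plates. Leave the jar upright on the platform and leave everything else on the bench (the short bar too) where it is.

Things in the scene. Friction and masses are not known exactly. Their poses are not given: they have to be found in the camera images.
- shaker: bench shaker, fixed to the bench: grey base under a steel clamp platform 320 x 150 mm whose flat top is 60 mm above the bench. Origin: on the bench under the platform's centre; x runs along the jaw's track from the jaw towards the stop plate, z up. May stand at any yaw, on either side
- jaw (a joint): travel of the clamp jaw along the shaker's +x, in m: 0 = fully open (plate's mid-plane at shaker x = -0.075), 0.112 = end of the track; it stays where it is left (about 3 N of friction). The jaw: an upright aluminium plate 16 thick x 90 wide x 92 mm high, standing 1 mm above the platform, on a low carriage (16 mm high, 50 wide) which reaches 82 mm behind the plate and carries the grip post
- jaw_grip (a point): top centre of the jaw's black grip post, 141 mm above the bench, on the track's centre line 45 mm behind the plate's mid-plane (shaker -x). The post is 22 mm along the track x 26 mm across and rises 64 mm above the carriage; the plate next to it is higher (its cheeks reach 167 mm above the bench). Axes as the shaker
- jaw_face (a point): point on the jaw plate's clamping face (towards the stop), on the centre line, 91 mm above the bench. Axes as the shaker
- stop: stop plate, fixed on the platform at a place that varies along the track: aluminium plate 16 thick (x) x 90 wide (y) x 92 mm high, axes as the shaker. Origin: centre of its underside, on the platform (60 mm above the bench).
- stop_face (a point): point on the stop plate's clamping face (8 mm on the jaw's side of its origin), on the centre line, 90 mm above the bench. Stop and jaw plates each have a slot in the middle of the top edge: 30 mm wide, open upwards, running along x, its floor 92 (jaw: 93) mm above the platform, between cheeks 14 mm high and 21 mm wide
- jar: loose amber glass jar with white lid, 80 mm diameter, 84 mm high, about 0.45 kg, standing on the platform on the centre line just in front of the stop plate (a gap of a few mm). Origin: centre of its underside; z up
- bar: long retaining bar, loose on the bench: flat aluminium bar 170 (x) x 22 (y) x 10 mm (z) with a black handle block on the middle of its top, 50 (x) x 20 (y) x 36 mm high (46 mm over all), about 0.25 kg. Origin: centre of its underside. Any yaw
- short_bar: bystander: a shorter bar of the same make, 90 x 22 x 10 mm with the same handle; too short for this jar. Origin: centre of its underside
- flask: bystander: glass conical flask, foot 76 mm diameter, neck 28 mm, 125 mm high, beside the bar. Origin: centre of its underside
- vial: bystander: small jar with blue cap, 52 mm diameter, 80 mm high, near an end of the bar. Origin: centre of its underside
- white_bottle: bystander: white bottle with red cap, 62 mm diameter, 180 mm high, close beside the shaker. Origin: centre of its underside
- amber_bottle: bystander: amber bottle with black cap, 62 mm diameter, 150 mm high, close beside the shaker. Origin: centre of its underside
- burette_stand: bystander, fixed: laboratory stand between the shaker's and the bar's places, a bare 12 mm steel rod 450 mm high with a glass burette (14 mm diameter, up to 490 mm high) clamped 50 mm beyond it (+x), on a base plate 95 x 72 x 14 mm; too tall to pass over, so pass on the robot's side of it. Origin: at the bench, on the rod's axis
Not all that is in view belongs to the job. What is shaped like the jar but red is not meant.

How it is judged:
On the way, in this order (a step that is already met when the one before it is completed fails the run):
1. the jaw has been slid up so that the jar is snug between jaw and stop plate (horizontal distance between each of jaw_face, stop_face and jar below 0.0435 m and z of jar in the frame of shaker between 0.056 and 0.064 m and angle between jar's own z axis and vertical below 0.1 rad), for 0.2 s.
2. the long bar rests in the slots of both plates (z of bar in the frame of shaker between 0.149 and 0.156 m and angle between bar's own z axis and vertical below 0.08 rad and x of bar in the frame of stop between -0.07 and -0.026 m and y of bar in the frame of stop between -0.008 and 0.008 m and angle between the x axis of bar and the x axis of shaker, either way round below 0.12 rad and linear speed of bar below 0.03 m/s), for 0.2 s.
At the end, for the whole second after the job is handed in: The jar stands upright on the platform with at most 3.5 mm between it and each of the jaw and stop plates; the long bar rests level in both slots (within about 4 mm of its seat height), along the track, its middle within 22 mm of midway between the plates, released and at rest (all of step 1 and all of step 2); the robot touches nothing.
It fails at once if the jar is squeezed hard (more than 60 N between it and the jaw or platform) (contact force between shaker and jar above 60 N).
It fails at once if the jar is tipped (angle between jar's own z axis and vertical above 0.35 rad).
It fails at once if another thing on the bench (short bar, flask, small jar or bottles) is moved more than 30 mm (distance of any of short_bar, flask, vial, white_bottle, amber_bottle from where it was at the start of the episode above 0.03 m).
It fails at once if another thing on the bench is tipped over (angle between any of short_bar, flask, vial, white_bottle, amber_bottle's own z axis and vertical above 0.35 rad).
It also fails if it takes over 58 s, if anything falls off the work surface, if the arm or the gripper's body presses on something with over 40 N, if the wrist force passes 120 N, or if a joint passes its speed limit or range.

## Working session

There is one attempt and no reset: what is moved stays moved. The work goes in short steps, Python scripts to look and compute and a tool call to move; the robot and the scene stay as the last step left them, time stands still between calls to the robot, and variables do not carry over. Pictures are saved under pics/ and viewed, at most 10 in all, crops included, and the job is handed in when it is done.

Besides the shell and the picture viewer there is one more tool, called after "Call:" as a command line: name --argument value ..., lists and objects as JSON in quotes. play_rows: Moves the arm, as the interface text tells. Its arguments: {"type":"object","properties":{"moves":{"type":"array","items":{"type":"array"}},"grip":{"type":"number"},"squeeze":{"type":"number"}},"required":["moves"]}

```bash
mkdir -p pics; python3 - <<'E'
from rig import *
import cv2, numpy as np
s=observe(); print(s)
for n in("scene","top"):
    p,d=read_camera(n); cv2.imwrite(f"pics/{n}0.png",p); np.savez(f"pics/{n}0.npz",p=p,d=d)
    c=camera_params(n); print(n,c)
E
```

```text
{'time': 0.0, 'joints': array([-1.27319491e+00,  3.26925760e-01, -1.93585588e-01,  1.05199093e+00,
       -7.09074927e-07,  1.43660111e+00]), 'qd': array([ 0.00070644, -0.00066476, -0.00017317,  0.00073967,  0.00067884,
        0.0015079 ]), 'effort': array([-1.00080426e-03, -4.43391824e+01,  2.62445515e+01,  1.54106581e-02,
       -1.03656980e-04,  7.24760412e-06]), 'ee_pos': array([ 0.23001849, -0.49895551,  0.23051105]), 'tcp_rot': array([ 9.76783991e-01,  2.14224899e-01, -6.99663734e-05, -8.50098532e-04]), 'ft_force': array([ 0.10467354, -0.0137339 ,  0.50708593]), 'ft_torque': array([ 0.01648285,  0.00050115, -0.04264262]), 'finger_force': 0.0, 'finger_gap': 0.9994628832445266}
scene {'fx': 510.8078297774868, 'fy': 510.8078297774868, 'cx': 278.7559159469654, 'cy': 200.6436943193758, 'world_to_cam': array([[-0.17884827,  0.98375166,  0.01568322,  0.09169145],
       [ 0.78155344,  0.1517349 , -0.60510391, -0.34636353],
       [-0.59765167, -0.09596452, -0.79599202,  1.39442   ],
       [ 0.        ,  0.        ,  0.        ,  1.        ]])}
top {'fx': 389.71885465767105, 'fy': 389.71885465767105, 'cx': 280.5821564353845, 'cy': 215.471909577679, 'world_to_cam': array([[-0.02774573, -0.99960494,  0.00448715,  0.00242058],
       [-0.9950891 ,  0.02719315, -0.09517471,  0.51298946],
       [ 0.09501509, -0.00710581, -0.99545047,  0.90956708],
       [ 0.        ,  0.        ,  0.        ,  1.        ]])}
```

View pics/scene0.png

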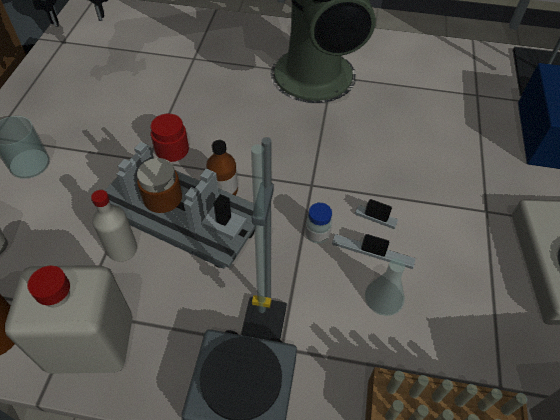

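View pics/top0.png

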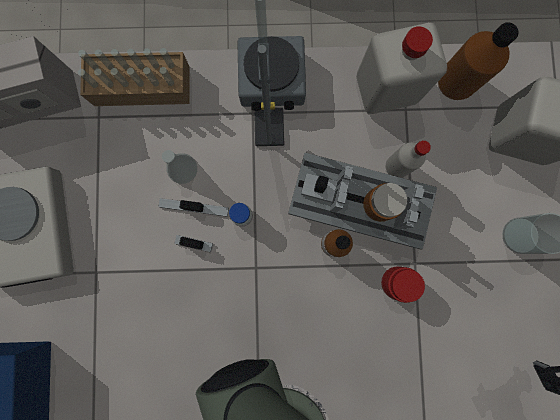

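The pictures show the shaker in the top view at about (365,200). The jaw post is at (321,184), the jaw cheeks near (345,187), the jar lid at (388,200) and the stop near (416,203). The long bar's handle is at (191,206), the short bar at (195,243), the vial at (240,213), the flask at (180,167) and the stand rod near (262,50).

```bash
cat > h.py <<'E'
import numpy as np, cv2
from rig import *
def world(d,c):
    v,u=np.indices(d.shape); P=np.stack([(u-c["cx"])/c["fx"]*d,(v-c["cy"])/c["fy"]*d,d],-1)
    M=np.linalg.inv(c["world_to_cam"]); W=P@M[:3,:3].T+M[:3,3]; W[d<=0]=np.nan; return W
def proj(X,c):
    q=c["world_to_cam"]@np.r_[X,1]; return [c["fx"]*q[0]/q[2]+c["cx"],c["fy"]*q[1]/q[2]+c["cy"]]
def blobs(W,zlo,zhi,box,mn=12):
    x0,x1,y0,y1=box
    m=((W[...,2]>zlo)&(W[...,2]<zhi)&(W[...,0]>x0)&(W[...,0]<x1)&(W[...,1]>y0)&(W[...,1]<y1)).astype(np.uint8)
    n,l,st,ce=cv2.connectedComponentsWithStats(m,connectivity=8)
    for i in range(1,n):
        if st[i,4]<mn: continue
        P=W[l==i]; (c,sz,a)=cv2.minAreaRect((P[:,:2]*1000).astype(np.float32))
        print("  px",ce[i].round(),"n",st[i,4],"mean",P.mean(0).round(4),"rect c",np.round(c,1),"sz",np.round(sz,1),"ang",round(a,1))
E
python3 - <<'E'
from h import *
for n in("scene","top"):
    z=np.load(f"pics/{n}0.npz"); c=camera_params(n); W=world(z["d"],c)
    S=(0.2,0.75,-.55,-.02); B=(0.3,.7,.0,.4)
    for nm,lo,hi,box in(("cheeks",.158,.175,S),("post/lid",.133,.15,S),("platform",.053,.067,S),("handles",.04,.052,B),("barflat",.006,.014,B),("tall",.06,.6,B)):
        print(n,nm); blobs(W,lo,hi,box)
E
```

```text
scene cheeks
  px [140. 147.] n 101 mean [ 0.4911 -0.2813  0.1643] rect c [ 489.5 -282.7] sz [19.  22.5] ang 74.5
  px [124. 165.] n 105 mean [ 0.5401 -0.2957  0.1643] rect c [ 539.7 -296.1] sz [18.6 22.6] ang 78.5
  px [206. 175.] n 109 mean [ 0.5353 -0.1365  0.1655] rect c [ 534.2 -137.7] sz [17.3 23.1] ang 67.5
  px [191. 193.] n 120 mean [ 0.5836 -0.1511  0.1654] rect c [ 582.2 -151.6] sz [17.2 22.4] ang 71.8
  px [102. 204.] n 81 mean [ 0.6381 -0.2994  0.1677] rect c [ 637.2 -301. ] sz [12.8 27.8] ang 32.0
scene post/lid
  px [219. 148.] n 120 mean [ 0.447  -0.1371  0.1449] rect c [ 443.3 -138.2] sz [28.6 26.8] ang 14.6
  px [151. 172.] n 1174 mean [ 0.5306 -0.2494  0.1429] rect c [ 532.1 -252. ] sz [87.7 92.6] ang 63.9
  px [201. 195.] n 203 mean [ 0.566  -0.1405  0.1418] rect c [ 560.7 -137.7] sz [16.1 91. ] ang 63.9
  px [221. 201.] n 155 mean [ 0.5729 -0.1008  0.1398] rect c [ 571.1 -100.2] sz [22.8 26. ] ang 69.0
  px [106. 212.] n 146 mean [ 0.637  -0.3004  0.1395] rect c [ 634.3 -302.1] sz [23.2 32.3] ang 40.7
scene platform
  px [169. 139.] n 217 mean [ 0.3673 -0.2787  0
[... 4818 characters left out ...]
sz [ 7.1 39. ] ang 6.7
  px [169. 204.] n 181 mean [0.5508 0.2595 0.0094] rect c [550.9 258.4] sz [54.1 21.9] ang 80.5
  px [215. 210.] n 223 mean [0.5327 0.1485 0.0093] rect c [533.3 152.2] sz [71.  21.9] ang 80.7
  px [177. 239.] n 44 mean [0.4637 0.239  0.0096] rect c [462.8 237. ] sz [15.5 22.3] ang 71.8
  px [207. 246.] n 80 mean [0.4444 0.1684 0.0094] rect c [444.5 168.9] sz [22.5 21.5] ang 74.8
top tall
  px [265.  88.] n 642 mean [0.6949 0.0109 0.3167] rect c [696.1  11. ] sz [ 7.7 16.3] ang 0.8
  px [173. 161.] n 346 mean [0.6353 0.2256 0.0977] rect c [636.8 228.7] sz [34.5 41. ] ang 32.5
  px [239. 213.] n 336 mean [0.5165 0.0824 0.0789] rect c [516.4  82.5] sz [45.3 44.9] ang 87.5
```

```bash
cat >> h.py <<'E'
from scipy.spatial.transform import Rotation as Rot
def go(x,y,z,ang):
    """mm target and tool-x heading (deg) -> shift in tool axes, twist; from measured pose"""
    s=observe(); R=Rot.from_quat(s["tcp_rot"]).as_matrix(); p=s["ee_pos"]*1000
    a=np.degrees(np.arctan2(R[1,0],R[0,0])); d=R.T@(np.array([x,y,z])-p)
    print("t",round(s["time"],2),"pos",p.round(1),"head",round(a,2),"tilt",np.degrees(np.arccos(-R[2,2])).round(2),"F",s["ft_force"].round(1),"-> shift",d.round(1),"twist",round(np.radians((a-ang+180)%360-180),3))
E
python3 -c "
from h import *
go(584,-57,231,73.4)"
```

```text
t 0.1 pos [ 230.  -499.   230.6] head 24.74 tilt 0.09 F [-0.2 -0.1 -0.6] -> shift [ 5.065e+02 -2.533e+02  1.000e-01] twist -0.849
```

Call:
play_rows --moves '[[[507,-253,0],-0.85],[[507,-253,0],-0.85],[[507,-253,0],-0.85],[[507,-253,0],-0.85],[[507,-253,0],-0.85],[[507,-253,0],-0.85],[[507,-253,0],-0.85],[[507,-253,0],-0.85],[[507,-253,0],-0.85],[[507,-253,0],-0.85]]' --grip 0

```text
time: 0.93
ee_pos: [0.4917, -0.1725, 0.2311]
tcp_rot: [0.802, 0.598, -0.0, -0.0]
ft_force: [1.5, -0.4, 0.2]
finger_gap: 0.001
finger_force: 0.0
```

```bash
python3 -c "
from h import *
go(584,-57,231,73.4)"
```

```text
t 0.93 pos [ 491.7 -172.5  231.1] head 73.45 tilt 0.02 F [ 1.5 -0.4  0.2] -> shift [137.   55.6   0. ] twist 0.001
```

Call:
play_rows --moves '[[[137,56,0],0],[[137,56,0],0],[[137,56,0],0],[[137,56,0],0],[[137,56,40],0],[[137,56,80],0],[[137,56,110],0],[[137,56,126],0],[[137,56,126],0],[[137,56,126],0]]'

```text
time: 1.77
ee_pos: [0.5827, -0.0589, 0.1044]
tcp_rot: [0.802, 0.598, -0.001, -0.001]
ft_force: [0.3, -0.3, 0.6]
finger_gap: -0.0
finger_force: 0.0
```

```bash
python3 -c "
from h import *
go(577.5,-79,105,73.4)
p,d=read_camera('scene');cv2.imwrite('pics/a.png',cv2.resize(p[60:300,60:360],None,fx=2.4,fy=2.4))"
```

```text
t 1.77 pos [582.7 -58.9 104.4] head 73.44 tilt 0.16 F [ 0.3 -0.3  0.6] -> shift [-20.7   0.7  -0.6] twist 0.001
```

View pics/a.png

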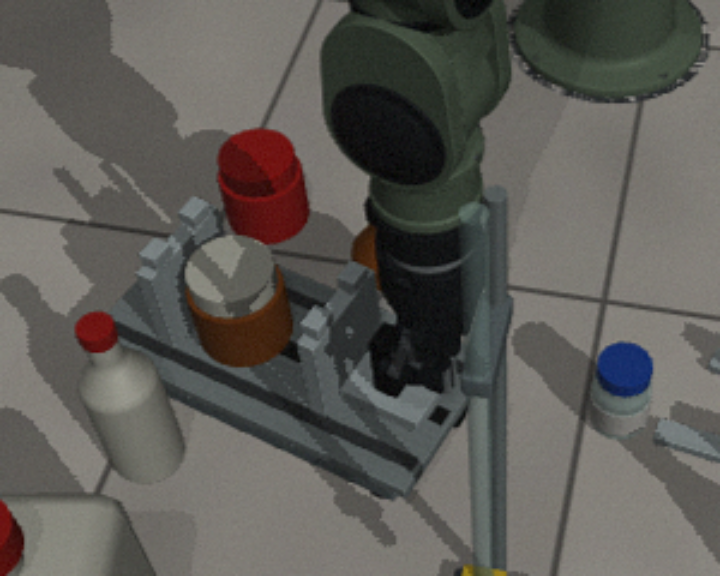

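The fingers stand behind the grip post: in the crop the post is at (390,355) and the fingers at (425,370), clear of the plate. I'll push along tool -x.

Call:
play_rows --moves '[[[-8,1,0],0],[[-14,1,0],0],[[-18,1,0],0],[[-22,1,0],0],[[-26,1,0],0],[[-30,1,0],0],[[-35,1,0],0],[[-40,1,0],0],[[-45,1,0],0],[[-50,1,0],0]]'

```text
time: 2.65
ee_pos: [0.5705, -0.1078, 0.1054]
tcp_rot: [0.801, 0.598, 0.0, 0.0]
ft_force: [1.3, 1.9, 2.1]
finger_gap: 0.001
finger_force: 1.4
```

Call:
play_rows --moves '[[[-4,0,0],0],[[-7,0,0],0],[[-10,0,0],0],[[-12,0,0],0],[[-12,0,0],0]]'

```text
time: 3.07
ee_pos: [0.5666, -0.1195, 0.1051]
tcp_rot: [0.802, 0.598, -0.0, 0.0]
ft_force: [-0.2, -0.4, 0.3]
finger_gap: 0.001
finger_force: 0.3
```

```bash
cat > m.py <<'E'
from h import *
go(566,-118,105,73.4)
S=(0.2,0.66,-.33,-.02)
for n in("top","scene"):
    p,d=read_camera(n); W=world(d,camera_params(n)); print(n)
    blobs(W,.158,.175,S,40); blobs(W,.139,.146,S,100)
E
python3 m.py
```

```text
t 3.07 pos [ 566.6 -119.5  105.1] head 73.41 tilt 0.05 F [-0.2 -0.4  0.3] -> shift [ 1.3 -1.   0.1] twist 0.0
top
  px [420. 192.] n 64 mean [ 0.5395 -0.2979  0.1648] rect c [ 538.9 -296.7] sz [14.4 21.1] ang 77.4
scene
  px [140. 147.] n 101 mean [ 0.4916 -0.2814  0.1645] rect c [ 490.3 -281.6] sz [17.7 22.9] ang 77.4
  px [124. 165.] n 104 mean [ 0.5403 -0.2958  0.1645] rect c [ 539.2 -297.4] sz [17.5 21.6] ang 74.6
  px [214. 192.] n 169 mean [ 0.5733 -0.1119  0.166 ] rect c [ 566.7 -113. ] sz [28.9 90.7] ang 63.8
  px [173. 185.] n 113 mean [ 0.5723 -0.1885  0.1655] rect c [ 571.2 -189.8] sz [17.9 21.8] ang 74.8
  px [102. 204.] n 85 mean [ 0.638  -0.2995  0.1674] rect c [ 636.7 -300.7] sz [14.7 27.7] ang 37.2
  px [153. 171.] n 913 mean [ 0.5297 -0.2464  0.1435] rect c [ 532.7 -250.9] sz [87.2 90.2] ang 64.6
```

Call:
play_rows --moves '[[[-3,0,0],0],[[-6,0,0],0],[[-8,0,0],0],[[-10,0,0],0],[[-11,0,0],0],[[-12,0,0],0],[[-12.5,0,0],0],[[-12.5,0,0],0]]'

```text
time: 3.83
ee_pos: [0.5631, -0.1309, 0.1051]
tcp_rot: [0.802, 0.598, -0.0, -0.0]
ft_force: [-0.9, 2.3, -0.7]
finger_gap: -0.004
finger_force: 1.0
```

Call:
play_rows --moves '[[[-0.5,0,0],0],[[-1,0,0],0],[[-1,0,0],0]]'

```text
time: 4.08
ee_pos: [0.563, -0.1318, 0.1052]
tcp_rot: [0.802, 0.598, -0.0, -0.0]
ft_force: [-0.9, 2.3, -0.7]
finger_gap: 0.001
finger_force: 1.1
```

```bash
python3 m.py
```

```text
t 4.08 pos [ 563.  -131.8  105.2] head 73.44 tilt 0.01 F [-0.9  2.3 -0.7] -> shift [14.1 -1.1  0.2] twist 0.001
top
scene
  px [140. 147.] n 105 mean [ 0.4915 -0.2811  0.1643] rect c [ 490.1 -282.4] sz [18.6 24.1] ang 78.3
  px [124. 165.] n 105 mean [ 0.5402 -0.2953  0.1645] rect c [ 538.6 -297.2] sz [19.  22.1] ang 68.3
  px [208. 190.] n 165 mean [ 0.57   -0.1242  0.1662] rect c [ 564.1 -126.1] sz [27.4 92. ] ang 65.3
  px [167. 183.] n 112 mean [ 0.5687 -0.2011  0.1654] rect c [ 568.1 -201.6] sz [17.3 23.6] ang 70.7
  px [102. 204.] n 74 mean [ 0.638  -0.2992  0.1677] rect c [ 637.1 -300.3] sz [12.9 27.5] ang 36.4
  px [152. 171.] n 867 mean [ 0.5294 -0.2478  0.1436] rect c [ 531.7 -252.7] sz [84.2 90.1] ang 64.7
```

Call:
play_rows --moves '[[[-0.5,0,0],0],[[-1,0,0],0],[[-1,0,0],0]]'

```text
time: 4.43
ee_pos: [0.5628, -0.1329, 0.1053]
tcp_rot: [0.802, 0.598, 0.0, 0.0]
ft_force: [-0.7, 3.2, -0.9]
finger_gap: -0.0
finger_force: 1.2
```

Call:
play_rows --moves '[[[-0.3,0,0],0],[[-0.6,0,0],0],[[-0.6,0,0],0]]'

```text
time: 4.68
ee_pos: [0.5627, -0.1334, 0.1053]
tcp_rot: [0.802, 0.598, 0.0, 0.0]
ft_force: [-0.5, 3.0, -1.2]
finger_gap: -0.003
finger_force: 1.2
```

Call:
play_rows --moves '[[[10,0,0],0],[[25,0,0],0],[[25,0,-40],0],[[25,0,-80],0],[[25,0,-115],0]]'

```text
time: 5.1
ee_pos: [0.5703, -0.1092, 0.2224]
tcp_rot: [0.801, 0.598, -0.0, 0.001]
ft_force: [1.3, -0.2, 0.5]
finger_gap: -0.001
finger_force: 0.0
```

```bash
python3 - <<'E'
from h import *
go(541,200.8,150,80.6)
S=(0.2,0.66,-.33,-.02)
for n in("top","scene"):
    p,d=read_camera(n); W=world(d,camera_params(n)); print(n)
    blobs(W,.158,.175,S,40); blobs(W,.139,.146,S,100)
    blobs(W,.04,.05,(.4,.6,.12,.3),50)
E
```

```text
t 5.1 pos [ 570.3 -109.2  222.4] head 73.47 tilt 0.1 F [ 1.3 -0.2  0.5] -> shift [ 289.  -116.4   71.9] twist -0.124
top
  px [190. 205.] n 180 mean [0.5412 0.2008 0.0447] rect c [541.5 201.1] sz [49.7 19.8] ang 80.5
  px [190. 243.] n 182 mean [0.4532 0.2015 0.045 ] rect c [453.2 201.8] sz [49.2 19.9] ang 75.2
scene
  px [140. 147.] n 102 mean [ 0.4914 -0.2811  0.1645] rect c [ 490.1 -282.4] sz [19.  22.8] ang 77.9
  px [124. 164.] n 104 mean [ 0.5401 -0.2956  0.1645] rect c [ 538.8 -296.2] sz [17.5 21.7] ang 74.7
  px [182. 164.] n 110 mean [ 0.5197 -0.1878  0.1653] rect c [ 517.3 -188.2] sz [17.6 23.1] ang 71.5
  px [167. 183.] n 115 mean [ 0.5686 -0.2023  0.1654] rect c [ 567.  -202.7] sz [17.4 21.5] ang 70.3
  px [102. 204.] n 78 mean [ 0.6382 -0.2993  0.1678] rect c [ 637.3 -300.5] sz [12.6 27.5] ang 34.1
  px [152. 171.] n 855 mean [ 0.5286 -0.248   0.1436] rect c [ 531.6 -251.7] sz [83.3 91.7] ang 65.1
  px [196. 190.] n 106 mean [ 0.556 -0.153  0.141] rect c [ 555.7 -152.9] sz [20.5 26.5] ang 71.9
  px [379. 206.] n 216 mean [0.4545 0.2009 0.0453] rect c [453.3 201.1] sz [49.8 21.8] ang 74.3
  px [376. 241.] n 238 mean [0.5423 0.2001 0.0453] rect c [541.4 200.4] sz [49.4 22.7] ang 79.6
```

Call:
play_rows --moves '[[[289,-116,0],-0.12],[[289,-116,0],-0.12],[[289,-116,0],-0.12],[[289,-116,0],-0.12],[[289,-116,0],-0.12],[[289,-116,0],-0.12],[[289,-116,0],-0.12],[[289,-116,0],-0.12],[[289,-116,40],-0.12],[[289,-116,72],-0.12]]' --grip 45

```text
time: 6.03
ee_pos: [0.5423, 0.203, 0.1484]
tcp_rot: [0.763, 0.646, 0.002, 0.002]
ft_force: [-0.1, -0.7, -1.1]
finger_gap: 0.523
finger_force: 0.0
```

```bash
python3 -c "
from h import *
go(541.5,200.8,15,80.6); print(observe()['finger_gap'])"
```

```text
t 6.03 pos [542.3 203.  148.4] head 80.51 tilt 0.31 F [-0.1 -0.7 -1.1] -> shift [ -2.5  -1.2 133.4] twist -0.002
0.5226139913492994
```

Call:
play_rows --moves '[[[0,0,30],0],[[0,0,60],0],[[0,0,80],0],[[0,0,80],0],[[0,0,80],0]]'

```text
time: 6.45
ee_pos: [0.5402, 0.2005, 0.0674]
tcp_rot: [0.764, 0.645, -0.001, -0.0]
ft_force: [-0.4, 0.7, 0.4]
finger_gap: 0.527
finger_force: 0.0
```

```bash
python3 -c "
from h import *
go(541.5,200.8,15,80.5)
p,d=read_camera('scene');cv2.imwrite('pics/b.png',cv2.resize(p[100:330,260:500],None,fx=2.4,fy=2.4))"
```

```text
t 6.45 pos [540.2 200.5  67.4] head 80.32 tilt 0.13 F [-0.4  0.7  0.4] -> shift [ 0.6  1.4 52.4] twist -0.003
```

View pics/b.png

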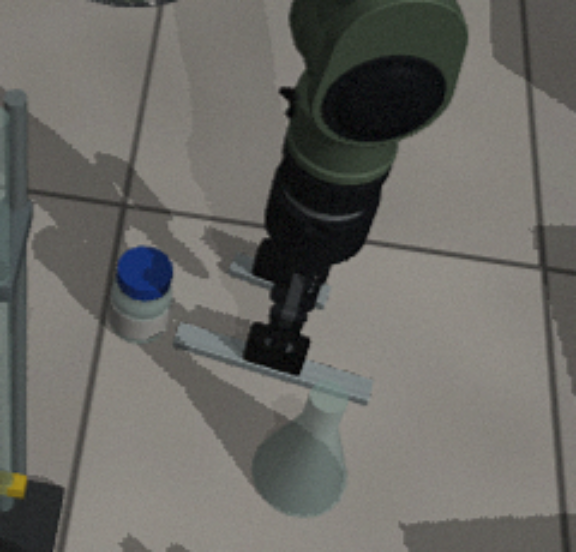

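The gripper is above the long bar's handle, which the crop shows at (278,345). Short bar, flask and vial are clear of it, so I'll descend and grip.

Call:
play_rows --moves '[[[0.5,1,20],0],[[0.5,1,38],0],[[0.5,1,47],0],[[0.5,1,51],0],[[0.5,1,51],0]]'

```text
time: 6.92
ee_pos: [0.5423, 0.201, 0.0177]
tcp_rot: [0.764, 0.645, 0.0, 0.0]
ft_force: [-0.2, -0.1, -0.7]
finger_gap: 0.529
finger_force: 0.0
```

Call:
play_rows --moves '[[[0,0,0],0],[[0,0,0],0],[[0,0,0],0],[[0,0,0],0],[[0,0,0],0],[[0,0,0],0],[[0,0,0],0],[[0,0,0],0]]' --grip 5 --squeeze 50

```text
time: 7.58
ee_pos: [0.5429, 0.2013, 0.0186]
tcp_rot: [0.764, 0.645, 0.001, 0.0]
ft_force: [-1.8, 0.4, 6.5]
finger_gap: 0.223
finger_force: 50.6
```

Call:
play_rows --moves '[[[0,0,-10],0],[[0,0,-30],0],[[0,0,-70],0],[[0,0,-110],0],[[0,0,-150],0],[[0,0,-190],0],[[0,0,-210],0],[[0,0,-210],0],[[0,0,-210],0]]'

```text
time: 8.33
ee_pos: [0.5425, 0.2011, 0.2286]
tcp_rot: [0.764, 0.645, 0.001, 0.001]
ft_force: [-0.6, -0.0, -4.4]
finger_gap: 0.225
finger_force: 49.6
```

```bash
cat > b.py <<'E'
from h import *
import sys
x,y,zt,a=map(float,sys.argv[1:5]); go(x,y,zt,a)
zb=float(sys.argv[5]); p0=observe()["ee_pos"]
for n in("top","scene"):
    p,d=read_camera(n); np.savez("pics/"+n+"c.npz",p=p,d=d); W=world(d,camera_params(n)); print(n)
    blobs(W,zb-.006,zb+.006,(p0[0]-.12,p0[0]+.12,p0[1]-.12,p0[1]+.12),30)
E
python3 b.py 530 -240 228 73.4 0.218
```

```text
t 8.33 pos [542.5 201.1 228.6] head 80.31 tilt 0.15 F [-0.6 -0.  -4.4] -> shift [-4.369e+02  6.190e+01  4.000e-01] twist 0.121
top
  px [197. 197.] n 398 mean [0.5337 0.1481 0.219 ] rect c [535.6 156.2] sz [80.5 22. ] ang 80.3
scene
  px [393. 188.] n 979 mean [0.5443 0.2012 0.2176] rect c [541.3 199.6] sz [169.6  26.1] ang 80.2
```

Call:
play_rows --moves '[[[-15,2,0],0.03],[[-45,6,0],0.06],[[-85,12,0],0.09],[[-125,18,0],0.12],[[-165,23,0],0.12],[[-205,29,0],0.12],[[-245,35,0],0.12],[[-285,40,0],0.12],[[-325,46,0],0.12],[[-365,52,0],0.12]]'

```text
time: 9.27
ee_pos: [0.53, -0.1689, 0.2248]
tcp_rot: [0.802, 0.598, -0.001, -0.002]
ft_force: [0.2, -0.1, -2.1]
finger_gap: 0.22
finger_force: 49.5
```

Call:
play_rows --moves '[[[-33,5,0],0],[[-57,8,0],0],[[-70,10,0],0],[[-73,10,0],0],[[-73,10,0],0],[[-73,10,0],0]]'

```text
time: 9.77
ee_pos: [0.5203, -0.2388, 0.2264]
tcp_rot: [0.801, 0.598, -0.0, -0.001]
ft_force: [-0.1, 0.8, -2.8]
finger_gap: 0.225
finger_force: 49.5
```

```bash
python3 b.py 529.7 -241.2 200 73.4 0.218
```

```text
t 9.77 pos [ 520.3 -238.8  226.4] head 73.5 tilt 0.14 F [-0.1  0.8 -2.8] -> shift [ 0.3  9.7 26.4] twist 0.002
top
  px [373. 192.] n 394 mean [ 0.5349 -0.1881  0.2167] rect c [ 534.  -193.6] sz [75.5 22.6] ang 73.7
  px [436. 211.] n 101 mean [ 0.4951 -0.3067  0.2163] rect c [ 492.9 -304.3] sz [15.8 37.1] ang 10.9
scene
  px [158. 146.] n 650 mean [ 0.5285 -0.224   0.2175] rect c [ 520.9 -239.6] sz [173.2  24. ] ang 73.9
```

Call:
play_rows --moves '[[[0,4,0],0],[[0,9,5],0],[[0,9.5,15],0],[[0,9.5,25],0],[[0,9.5,27],0],[[0,9.5,27],0],[[0,9.5,27],0]]'

```text
time: 10.45
ee_pos: [0.5294, -0.2429, 0.1998]
tcp_rot: [0.802, 0.598, -0.0, -0.001]
ft_force: [-0.1, 0.3, -3.4]
finger_gap: 0.227
finger_force: 49.4
```

```bash
cat > c.py <<'E'
from h import *
go(529.7,-241.2,174,73.4); z0=observe()["ee_pos"][2]
ax=np.array([-.2858,-.9583]); ay=np.array([.9583,-.2858]); O=np.array([.5288,-.2419])
for n in("top","scene"):
    p,d=read_camera(n); W=world(d,camera_params(n)); cv2.imwrite(f"pics/{n}_{z0:.3f}.png",p)
    q=W[...,:2]-O; X=q@ax*1000; Y=q@ay*1000; Z=W[...,2]*1000
    r=lambda m:(m.sum(),"x",np.percentile(X[m],[2,50,98]).round(1),"y",np.percentile(Y[m],[2,50,98]).round(1),"z",np.median(Z[m]).round(1)) if m.sum()>8 else m.sum()
    zb=(z0-.0186+.010)*1000
    for a,b in((-90,-40),(-40,-27),(27,40),(40,90)): print(n,"bar x",a,b,r((abs(Z-zb)<4)&(X>a)&(X<b)&(abs(Y)<18)))
    for a,b in((-70,-35),(35,70)):
        for s in(-1,1): print(n,"cheek",a,s,r((abs(Z-166)<4)&(X>a)&(X<b)&(Y*s>15)&(Y*s<50)))
E
python3 c.py
```

```text
t 10.45 pos [ 529.4 -242.9  199.8] head 73.44 tilt 0.07 F [-0.1  0.3 -3.4] -> shift [ 1.7 -0.2 25.8] twist 0.001
top bar x -90 -40 (np.int64(250), 'x', array([-83.5, -61.9, -41. ]), 'y', array([-10. ,   0.5,  11.5]), 'z', np.float64(190.1))
top bar x -40 -27 (np.int64(72), 'x', array([-39.6, -33.5, -27.7]), 'y', array([-9.7,  0.8, 11.7]), 'z', np.float64(190.3))
top bar x 27 40 0
top bar x 40 90 (np.int64(105), 'x', array([52.7, 74.5, 85.5]), 'y', array([-9.7, -4. ,  8.9]), 'z', np.float64(189.8))
top cheek -70 -1 (np.int64(83), 'x', array([-56.3, -48.8, -40.6]), 'y', array([-35.4, -25.7, -15.7]), 'z', np.float64(165.9))
top cheek -70 1 (np.int64(70), 'x', array([-56.4, -48.7, -40.9]), 'y', array([18.2, 26.8, 35.6]), 'z', np.float64(165.7))
top cheek 35 -1 (np.int64(33), 'x', array([47.4, 53.5, 56.1]), 'y', array([-34.9, -22.3, -15.5]), 'z', np.float64(165.2))
top cheek 35 1 0
scene bar x -90 -40 (np.int64(252), 'x', array([-83.2, -63.4, -41. ]), 'y', array([-10.5,   2. ,  12. ]), 'z', np.float64(191.4))
scene bar x -40 -27 (np.int64(75), 'x', array([-39.5, -33.2, -27.6]), 'y', array([-10. ,   2.5,  12.2]), 'z', np.float64(191.6))
scene bar x 27 40 (np.int64(30), 'x', array([27.4, 33.5, 39.7]), 'y', array([ 4.3,  9.9, 12.6]), 'z', np.float64(191.4))
scene bar x 40 90 (np.int64(112), 'x', array([42.4, 66.7, 87.6]), 'y', array([ 0.7,  8.4, 12.5]), 'z', np.float64(191.1))
scene cheek -70 -1 (np.int64(35), 'x', array([-55.7, -48.9, -39.8]), 'y', array([-36.2, -31.4, -27.2]), 'z', np.float64(166.9))
scene cheek -70 1 (np.int64(93), 'x', array([-56.4, -48.8, -39.8]), 'y', array([16.3, 25.7, 35.6]), 'z', np.float64(166.8))
scene cheek 35 -1 0
scene cheek 35 1 (np.int64(85), 'x', array([41.8, 48.5, 57.1]), 'y', array([15.7, 26.4, 36. ]), 'z', np.float64(165.7))
```

Call:
play_rows --moves '[[[1,-0.8,6],0],[[1,-0.8,12],0],[[1,-0.8,17],0],[[1,-0.8,21],0],[[1,-0.8,24],0],[[1,-0.8,26],0],[[1,-0.8,26],0]]'

```text
time: 11.13
ee_pos: [0.529, -0.2418, 0.1737]
tcp_rot: [0.802, 0.598, -0.0, -0.0]
ft_force: [0.2, -0.7, -3.3]
finger_gap: 0.225
finger_force: 49.4
```

```bash
python3 c.py; ls pics
```

```text
t 11.13 pos [ 529.  -241.8  173.7] head 73.44 tilt 0.05 F [ 0.2 -0.7 -3.3] -> shift [ 0.7  0.5 -0.3] twist 0.001
top bar x -90 -40 (np.int64(260), 'x', array([-84.5, -59.9, -40.6]), 'y', array([-16.9,  -0.1,  16.4]), 'z', np.float64(164.0))
top bar x -40 -27 (np.int64(66), 'x', array([-39.4, -33.3, -27.3]), 'y', array([-10.8,  -0.9,  10.7]), 'z', np.float64(163.9))
top bar x 27 40 0
top bar x 40 90 (np.int64(108), 'x', array([46.3, 71.9, 84.1]), 'y', array([-16.9,  -5.3,   8.1]), 'z', np.float64(164.0))
top cheek -70 -1 (np.int64(83), 'x', array([-56.4, -48.5, -40.6]), 'y', array([-35.5, -25.5, -15.7]), 'z', np.float64(165.8))
top cheek -70 1 (np.int64(81), 'x', array([-56. , -48.5, -40.8]), 'y', array([15.4, 25.4, 35.8]), 'z', np.float64(165.8))
top cheek 35 -1 (np.int64(79), 'x', array([41. , 49.1, 56.1]), 'y', array([-35.5, -25.9, -15.6]), 'z', np.float64(165.1))
top cheek 35 1 0
scene bar x -90 -40 (np.int64(282), 'x', array([-84.1, -59.2, -40.5]), 'y', array([-16.2,   0.6,  16.7]), 'z', np.float64(165.2))
scene bar x -40 -27 (np.int64(63), 'x', array([-39.5, -33.5, -27.5]), 'y', array([-11.3,   1.5,  11.4]), 'z', np.float64(164.9))
scene bar x 27 40 (np.int64(23), 'x', array([27.6, 34.8, 39.7]), 'y', array([ 5.8,  8.9, 11.3]), 'z', np.float64(165.0))
scene bar x 40 90 (np.int64(108), 'x', array([41.8, 60.3, 84.7]), 'y', array([ 2.7,  9.1, 17.8]), 'z', np.float64(165.0))
scene cheek -70 -1 (np.int64(86), 'x', array([-55.8, -49.3, -40.7]), 'y', array([-36.1, -25.3, -15.3]), 'z', np.float64(166.7))
scene cheek -70 1 (np.int64(93), 'x', array([-56. , -49.3, -40.5]), 'y', array([16.4, 26.9, 36.2]), 'z', np.float64(166.6))
scene cheek 35 -1 1
scene cheek 35 1 (np.int64(86), 'x', array([41.4, 48.1, 58.2]), 'y', array([15.7, 25.9, 35.9]), 'z', np.float64(165.5))
a.png
b.png
scene0.npz
scene0.png
scene_0.174.png
scene_0.200.png
scenec.npz
top0.npz
top0.png
top_0.174.png
top_0.200.png
topc.npz
```

Centred to within about 0.5 mm and already inside the slots, so I'll lower the last 2 mm.

Call:
play_rows --moves '[[[0,0,1],0],[[0,0,1.5],0],[[0,0,2],0],[[0,0,2],0]]'

```text
time: 11.57
ee_pos: [0.5293, -0.2419, 0.1723]
tcp_rot: [0.802, 0.598, -0.0, 0.0]
ft_force: [-0.6, -0.8, -3.1]
finger_gap: 0.226
finger_force: 49.4
```

Call:
play_rows --moves '[[[0,0,0.6],0],[[0,0,0.6],0],[[0,0,0.6],0]]'

```text
time: 11.82
ee_pos: [0.5293, -0.2419, 0.1717]
tcp_rot: [0.802, 0.598, 0.0, 0.0]
ft_force: [0.5, 0.5, -1.8]
finger_gap: 0.225
finger_force: 49.4
```

Call:
play_rows --moves '[[[0,0,0.5],0],[[0,0,0.5],0],[[0,0,0.5],0]]'

```text
time: 12.07
ee_pos: [0.5293, -0.242, 0.1716]
tcp_rot: [0.802, 0.598, 0.0, 0.0]
ft_force: [-0.9, 0.1, -0.3]
finger_gap: 0.225
finger_force: 49.9
```

Seated: the weight has left the wrist. I'll release gently, then rise.

Call:
play_rows --moves '[[[0,0,0],0],[[0,0,0],0],[[0,0,0],0],[[0,0,0],0],[[0,0,0],0],[[0,0,0],0]]' --grip 40

```text
time: 12.57
ee_pos: [0.5293, -0.2419, 0.1712]
tcp_rot: [0.802, 0.598, 0.0, 0.0]
ft_force: [0.9, 0.1, 0.2]
finger_gap: 0.467
finger_force: 0.0
```

Call:
play_rows --moves '[[[0,0,-10],0],[[0,0,-30],0],[[0,0,-60],0],[[0,0,-100],0],[[-60,0,-120],0],[[-100,0,-120],0],[[-140,0,-120],0],[[-180,0,-120],0],[[-180,0,-120],0],[[-180,0,-120],0]]'

```text
time: 13.4
ee_pos: [0.4764, -0.4183, 0.2914]
tcp_rot: [0.803, 0.596, -0.0, 0.001]
ft_force: [-0.1, -0.2, -0.6]
finger_gap: 0.468
finger_force: 0.0
```

```bash
python3 - <<'E'
from h import *
go(529,-241,172,73.4)
for n in("top","scene"):
    p,d=read_camera(n); W=world(d,camera_params(n)); print(n)
    S=(.4,.66,-.36,-.1)
    print(" bar top");blobs(W,.157,.1645,S,40); print(" cheeks");blobs(W,.1648,.169,S,40); print(" handle");blobs(W,.192,.205,S,40); print(" lid");blobs(W,.139,.148,S,60)
    cv2.imwrite(f"pics/end_{n}.png",cv2.resize(p[100:300,80:360] if n=="scene" else p[100:300,160:460],None,fx=2.5,fy=2.5))
E
```

```text
t 13.4 pos [ 476.4 -418.3  291.4] head 73.14 tilt 0.08 F [-0.1 -0.2 -0.6] -> shift [185.1  -1.1 119.1] twist -0.005
top
 bar top
  px [393. 198.] n 652 mean [ 0.5296 -0.2429  0.1613] rect c [ 541.1 -245.2] sz [169.4  46.5] ang 73.5
 cheeks
  px [373. 180.] n 65 mean [ 0.5672 -0.2025  0.1663] rect c [ 567.4 -202.3] sz [15.1 21.5] ang 72.1
  px [367. 204.] n 63 mean [ 0.5184 -0.1884  0.1664] rect c [ 518.5 -188.3] sz [15.6 20.9] ang 73.6
 handle
  px [398. 196.] n 258 mean [ 0.529  -0.2415  0.1969] rect c [ 529.6 -242. ] sz [49.  19.8] ang 74.1
 lid
  px [346. 189.] n 78 mean [ 0.555  -0.1517  0.1407] rect c [ 555.2 -151.9] sz [20.3 24.4] ang 71.7
  px [391. 187.] n 133 mean [ 0.5559 -0.2445  0.143 ] rect c [ 556.5 -245.4] sz [58.2 16.9] ang 81.6
  px [387. 208.] n 319 mean [ 0.5105 -0.2352  0.1428] rect c [ 508.4 -234.6] sz [67.5 26.9] ang 72.9
scene
 bar top
  px [155. 168.] n 728 mean [ 0.5346 -0.2377  0.1618] rect c [ 539.4 -243.8] sz [169.3  71.9] ang 83.9
 cheeks
  px [139. 145.] n 44 mean [ 0.4883 -0.2838  0.1665] rect c [ 489. -284.] sz [13.  22.1] ang 53.4
  px [124. 163.] n 61 mean [ 0.5388 -0.296   0.1663] rect c [ 539.2 -295.7] sz [17.8 20.3] ang 77.7
  px [182. 163.] n 68 mean [ 0.5181 -0.1884  0.167 ] rect c [ 517.6 -188.8] sz [16.1 21. ] ang 75.4
  px [166. 182.] n 73 mean [ 0.5674 -0.2035  0.1668] rect c [ 567.2 -202.8] sz [18.7 21.1] ang 67.9
 handle
  px [150. 153.] n 254 mean [ 0.5311 -0.2415  0.1977] rect c [ 529.4 -242.2] sz [49.5 21.5] ang 73.8
 lid
  px [145. 177.] n 426 mean [ 0.5465 -0.2563  0.1436] rect c [ 548.6 -264.5] sz [83.  41.8] ang 72.0
  px [169. 192.] n 66 mean [ 0.5731 -0.2001  0.1433] rect c [ 570.6 -198.1] sz [15.2 41.6] ang 49.3
  px [196. 190.] n 105 mean [ 0.5568 -0.1531  0.1412] rect c [ 555.8 -152.6] sz [20.9 26.5] ang 70.9
  px [105. 211.] n 61 mean [ 0.6363 -0.3004  0.1428] rect c [ 635.  -302.2] sz [18.5 28.2] ang 40.4
```

View pics/end_scene.png

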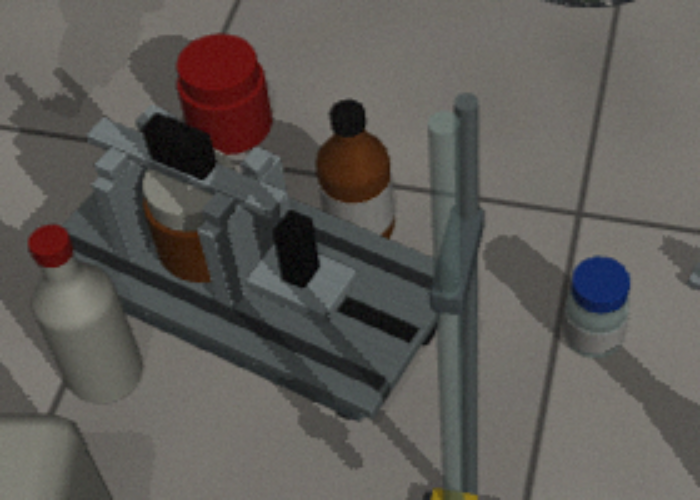

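View pics/end_top.png

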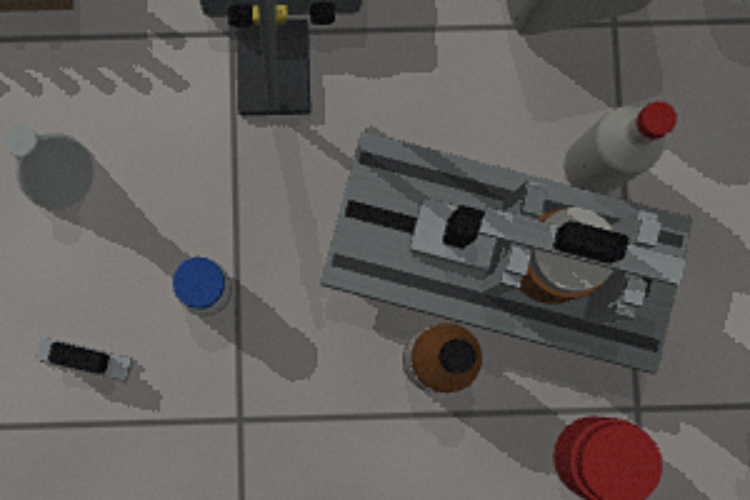

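The bar lies level in both slots with its handle midway, at (590,240) in the top crop. The jar is upright and snug between the plates, and the bystanders are in place.

```bash
python3 -c "
from rig import *
print(sign_off())"
```

```text
the job is handed in; nothing more can be done
None
```

The job is handed in: the jar is upright and snug between jaw and stop (about 1.5 mm of total play), the long bar lies level in both slots with its handle centred, and nothing else on the bench was disturbed; no verdict was returned.

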